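# Nip a glued medallion in the bench press with its crank

## Task

A freshly glued medallion lies in the green screw press and must stay under light pressure while the glue sets. Fit the loose crank gently onto the square end of the press screw until it is fully home, without ramming it or letting it drop, and wind it clockwise until the sprung pad holds the medallion snugly: about 40 N, never above 60 N, or the enamel cracks. Then lift the crank off and set it gently upright on the wooden tray, with the medallion still held where it lies and everything else undisturbed.

Things in the scene. Friction and masses are not known exactly. Their poses are not given: they have to be found in the camera images.
- press: Green screw press, bolted down. Origin: centre of its underside, z up. Base 120 x 190 x 24 mm (x, y, z); columns at y = +-72 mm; crosshead 48 x 190 mm, its top at 166 mm, column nuts to 174 mm. Under the crosshead a grey platen with a white sprung pad, 36 mm wide, runs down the columns. Turning the screw clockwise seen from above lowers it 25 mm a turn; let go, it stays put.
- square (a point): Upright square steel screw end on top of the press, 14 mm across its flats, 20 mm tall, its top 2.5 mm chamfered. Point: on its axis at its foot, on a round collar 30 mm wide, 176 mm above the press's underside. x and y are square to the flats and turn with the screw, z up. The crank fits at any of four quarter turns and has 0.1 rad of play either way.
- anvil (a point): Centre of the top of the white anvil disc in the press, 34 mm above the press's underside, below the pad, on the screw's axis. The medallion lies here; the pad starts 5 to 21 mm above the medallion, not measured. From first touch the pad force jumps to 10 N, then rises by about 65 N per radian of screw.
- medallion: Brass disc 40 mm wide, 6 mm thick, with a blue enamel disc 32 mm wide, 4 mm thick, on it; loose on the anvil. Origin: centre of its underside. It must stay within 6 mm of the anvil's centre.
- tray: Dark wooden tray, fixed, 190 x 170 mm (x, y), rim 12 mm high, walls and floor 6 mm thick. Origin: centre of its underside.
- crank: Loose steel crank, 0.53 kg, upright in the tray. Origin: centre of the hub's underside; z up the hub, x to the handle. Hub 28 x 28 mm, 56 mm tall, flats and socket square to x and y; socket from below 15.5 mm square, 22 mm deep. Arm at 36 mm height: 12 mm rod to a 22 mm ball at x = 65 mm, 14 mm rod to a 32 mm ball at x = -45 mm. Balanced. Home, its origin is at square.
- crank_handle (a point): Middle of the crank's upright black handle, 22 mm wide, 40 mm tall, free to spin on its pin; 65 mm along x and 67.5 mm up z from the crank's origin. Winding free takes about 3 N here; held still, it then pushes back with nearly 0 N. At 40 N of pad force winding takes about 5 N, and held still it pushes back with 2 to 5 N.
- spare_pad: White nylon disc 36 mm wide, 9 mm thick, in a corner of the tray. Leave alone. Origin: underside.
- needle_file: Needle file 120 mm long, 10 mm high, along one edge of the tray. Leave alone. Origin: underside.
- red_box: Red box 55 x 80 x 35 mm. Leave alone. Origin: underside.
- pliers: Blue-handled pliers, 155 mm long, lying flat. Leave alone. Origin: at the joint, underside.
- tub: White tub, 100 mm wide, 110 mm tall. Leave alone. Origin: underside.
- screwdriver: Red-handled screwdriver, 170 mm long, lying flat. Leave alone. Origin: underside.
- ring_clamp: Wooden ring clamp with a brass band, 105 x 34 x 25 mm, lying flat. Leave alone. Origin: underside.
There are look-alikes about, which are no part of the job. What is shaped like the crank but orange or red is not meant.

How it is judged:
By the outcome, as a careful person would: the job done as asked, in the order asked, and still so for the second after the job is handed in, with the robot touching nothing.
It also fails if it takes over 72 s, if anything falls off the work surface, if the arm or the gripper's body presses on something with over 40 N, if the wrist force passes 120 N, or if a joint passes its speed limit or range.

## Robot

A 6-joint arm with a two-finger parallel gripper is mounted at the origin on the work surface. World frame = base frame: x ahead of the robot, y to its left, z up, the work surface at z = 0. Lengths are in m, angles in rad, forces in N, time in s.
With the tool pointing down it reaches from about 0.375 to 0.9 m from the base axis. Payload 3.1 kg.
Tool frame: the origin (TCP) lies on the centre line of the jaws, within the pads' length; the fingertips stand 17 mm ahead of it and the grasp point (between the pads) lies 2 mm behind it; z points along the fingers, y is the line along which they close (so a half turn about z gives the same grasp; the last joint's range is limited). The gripper opens to 87 mm and grips with 3 to 60 N. Pads are 19 mm wide; open, the fingers measure 117 mm over their backs; the gripper's body (75 mm by 190 mm) begins 51 mm behind the grasp point.
Start: joints at [-1.391, 0.527, 1.433, -0, 1.181, -0.178], TCP at [0.219, -0.585, 0.24] pointing down, gripper open.
Joint ranges: [-3.08, 3.08], [-0.75, 2.2], [0.22, 2.44], [-1.43, 4.57], [0, 2.65], [-2.85, 2.85]. Speed limits (rad/s): [2.79, 2.79, 3.14, 3.14, 3.14, 3.14].

## Interface

Orientations are given as a unit quaternion [x, y, z, w].
In Python, from rig import env, command_gripper, read_state, viewer, order gives the robot as it stands. Calls block until the motion is done:
- env.goto(position, orientation): joint-space move of the TCP to a pose.
- env.line_to(position, ori=None, max_speed=0.15, max_force=None): straight line of the TCP; ori=None keeps the orientation; max_speed is the mean speed in m/s. With max_force (N) it stops when the force on the tool has changed by that much, and returns True; else False.
- env.set_joints(angles): joint-space move.
- command_gripper(opening, grip_force=None): finger opening in m; grip_force is the grip in N (None keeps the last); returns when the fingers have stopped.
- env.wait(seconds).
- env.inverse_kinematics(position, orientation): joint angles nearest the present ones, or None.
- read_state(): the state.
- viewer.capture(name): name is "scene" or "top" or "wrist"; returns the picture (384x512x3 uint8, red, green, blue); there is no depth.
- viewer.camera_model(name): a dict with "fx", "fy", "cx", "cy" (pixels), "T" (4x4, takes a point from camera to world coordinates). Camera axes: x right, y down, z forward; pixel columns grow to the right and rows downward; lengths in m; the calibration is good to about 2 mm. The wrist camera is an equidistant fisheye: a pixel r from the principal point sees the ray r / f radians off the axis. A picture is of the moment at which its call begins: read the wrist's pose just before it. camera_model takes no time and is no camera call; for the wrist camera it gives the pose at the moment of the call.
A pose or a line that the arm cannot do raises env.MotionError and nothing moves.
- order.sign_off(): hands the job in; it is judged then, once.
The state is a dict: "t": time; "q": joint angles; "qvel": joint speeds; "tau": joint torques, N m; "tool_pos": TCP position; "tcp_rot": TCP orientation; "force": force on the tool from outside, world axes, zero at the start; "torque": the same for the moment, N m; "grip_width": finger opening in m; "gripper_force": force on a finger pad.
Only numpy, scipy, OpenCV 4.12 (cv2) and the standard library are available. Lean on these libraries where they do the work, as an engineer would, in place of code of your own. Each camera call takes 0.05 s, during which the arm holds its last target. There are 200 camera calls.

## Working session

There is one attempt and no reset: what is moved stays moved. The work goes in short steps, each a Python script; the robot and the scene stay as the last script left them, time stands still between calls to the robot, and variables do not carry over. Pictures are saved under pics/ and viewed, at most 10 in all, crops included, and the job is handed in when it is done.

```bash
ls; mkdir -p pics; python3 - <<'E'
from rig import env, command_gripper, read_state, viewer, order
import cv2
for n in("scene","top"):
    im=viewer.capture(n); cv2.imwrite(f"pics/{n}0.png",cv2.resize(im[:,:,::-1],(800,600),interpolation=cv2.INTER_CUBIC))
    m=viewer.camera_model(n);print(n,m)
s=read_state();print(s)
E
```

```text
pics
scene {'fx': 476.8913070853228, 'fy': 476.8913070853228, 'cx': 257.7592833123744, 'cy': 194.71830813919405, 'T': array([[-0.11261324,  0.65940873, -0.74330235,  1.62388236],
       [ 0.99353269,  0.06378834, -0.09393532,  0.09926167],
       [-0.01452775, -0.74907355, -0.66232754,  1.03802787],
       [ 0.        ,  0.        ,  0.        ,  1.        ]])}
top {'fx': 438.54562011638507, 'fy': 438.54562011638507, 'cx': 250.306682130393, 'cy': 199.23748554157672, 'T': array([[-0.02934174, -0.98915023,  0.14394752,  0.38634576],
       [-0.99956674,  0.02870122, -0.00652465,  0.00684249],
       [ 0.00232239, -0.14407659, -0.98956381,  1.32712192],
       [ 0.        ,  0.        ,  0.        ,  1.        ]])}
{'t': 0.1, 'q': array([-1.39047850e+00,  5.28379149e-01,  1.43373090e+00, -1.21799075e-05,
        1.18138516e+00, -1.78481698e-01]), 'qvel': array([ 0.00099225, -0.00306049, -0.00470963,  0.00031178,  0.00055745,
       -0.00106164]), 'tau': array([ 3.12624552e-04, -4.40985632e+01, -1.77151340e+01,  6.35351683e-02,
        5.33971062e-02, -3.85887938e-05]), 'tool_pos': array([ 0.21939486, -0.5845862 ,  0.23867956]), 'tcp_rot': array([ 9.83950117e-01,  1.78441200e-01, -6.50514441e-06, -9.51271570e-04]), 'force': array([ 0.50637987,  0.18184998, -0.17263782]), 'torque': array([-0.004859  , -0.01877083,  0.01281607]), 'gripper_force': 0.0, 'grip_width': 0.08703744715876012}
```

View pics/scene0.png

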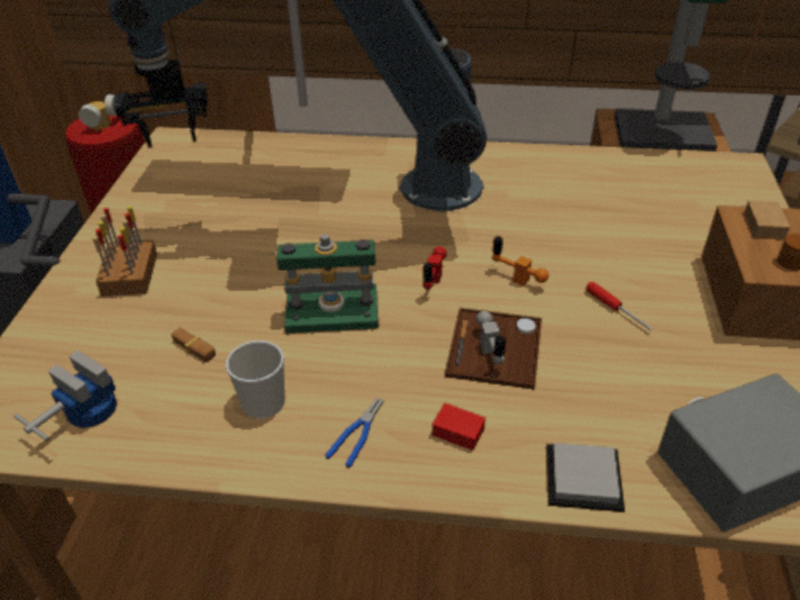

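View pics/top0.png

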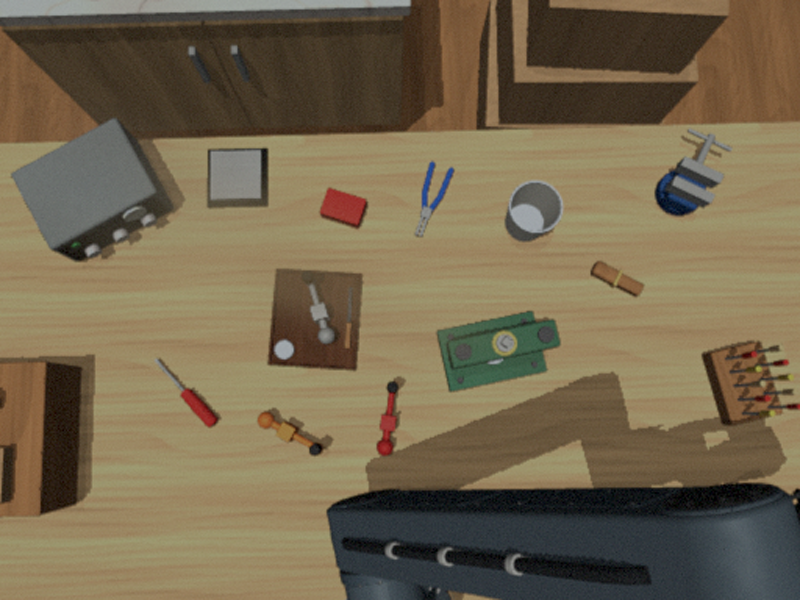

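The scene view shows the grey crank in the tray at about (490,335) and the press at (328,285). In the top view the hub is at (318,312), the handle at (311,283), the big ball at (326,336), the screw at (504,343) and the nuts at (464,352) and (546,335).

```bash
cat > h.py <<'E'
from rig import env, command_gripper, read_state, viewer, order
import cv2, numpy as np
from scipy.spatial.transform import Rotation as R
def ray2(m,u,v,z,fish=False):
    x=(u-m["cx"])/m["fx"]; y=(v-m["cy"])/m["fy"]
    if fish:
        r=np.hypot(x,y); d=np.array([x/r*np.sin(r),y/r*np.sin(r),np.cos(r)]) if r>1e-9 else np.array([0,0,1.])
    else: d=np.array([x,y,1.])
    T=np.array(m["T"]); d=T[:3,:3]@d; o=T[:3,3]
    return o+d*(z-o[2])/d[2]
def down(yaw):  # tool z down; tool x at angle yaw in world
    return (R.from_euler('z',yaw)*R.from_euler('x',np.pi)).as_quat()
def avg(n=10,dt=0.02):
    F=[]
    for _ in range(n):
        env.wait(dt); s=read_state(); F.append(np.r_[s["force"],s["torque"]])
    return np.mean(F,0),np.std(F,0)
E
cat > a.py <<'E'
from h import *
m=viewer.camera_model("top")
for n,u,v,z in [("hub",318,312,.062),("handle",311,283,.0935),("ball",326,336,.058),("square",504,343,.196),("nutL",464,352,.174),("nutR",546,335,.174),("trayTL",276,269,.012),("trayBR",357,369,.012),("trayTR",362,274,.012),("trayBL",268,364,.012)]:
    print(n,ray2(m,u*.64,v*.64,z).round(4))
s=viewer.camera_model("scene")
for n,u,v,z in [("hub",488,326,.062),("square",325,240,.196)]: print(n,ray2(s,u*.64,v*.64,z).round(4))
print(viewer.camera_model("wrist"))
E
python3 a.py
```

```text
hub [0.573  0.1348 0.062 ]
handle [0.6224 0.1437 0.0935]
ball [0.528 0.121 0.058]
square [ 0.4924 -0.1861  0.196 ]
nutL [ 0.4812 -0.1216  0.174 ]
nutR [ 0.506  -0.2617  0.174 ]
trayTL [0.6678 0.2208 0.012 ]
trayBR [0.4679 0.0668 0.012 ]
trayTR [0.653  0.0529 0.012 ]
trayBL [0.4825 0.2371 0.012 ]
hub [0.5752 0.13   0.062 ]
square [ 0.5104 -0.1876  0.196 ]
{'fx': 297.3186396354542, 'fy': 297.3186396354542, 'cx': 258.77447127408294, 'cy': 189.92903933650604, 'T': array([[ 0.35169331, -0.9045188 , -0.24115877,  0.28556366],
       [-0.93611411, -0.3402294 , -0.08907484, -0.56068773],
       [-0.00147944,  0.25707916, -0.96638922,  0.38482735],
       [ 0.        ,  0.        ,  0.        ,  1.        ]])}
```

```bash
cat > b.py <<'E'
from h import *
import pickle
for n,p,yaw in [("press",[.495,-.187,.31],.237),("crank",[.574,.132,.20],.237)]:
    env.goto(p,down(yaw)); env.wait(.2)
    m=viewer.camera_model("wrist"); im=viewer.capture("wrist")
    pickle.dump((m,im),open(n+".pkl","wb"))
    cv2.imwrite(f"pics/{n}1.png",cv2.resize(im[:,:,::-1],(800,600),interpolation=cv2.INTER_CUBIC))
    s=read_state(); print(n,s["t"],s["tool_pos"],s["q"].round(3))
print(avg())
E
python3 b.py
```

```text
press 2.1333 [ 0.49482768 -0.18770618  0.30980834] [-0.574  0.318  1.582 -0.     1.242  0.761]
crank 3.6917 [0.57442327 0.13088982 0.20047571] [ 0.035  0.526  1.565 -0.     1.049  1.37 ]
(array([ 0.08330903,  0.24833329,  0.10555001, -0.00506255,  0.00893691,
        0.01712334]), array([0.25470992, 0.53714083, 0.37868891, 0.03137038, 0.02231075,
       0.02895989]))
```

View pics/press1.png

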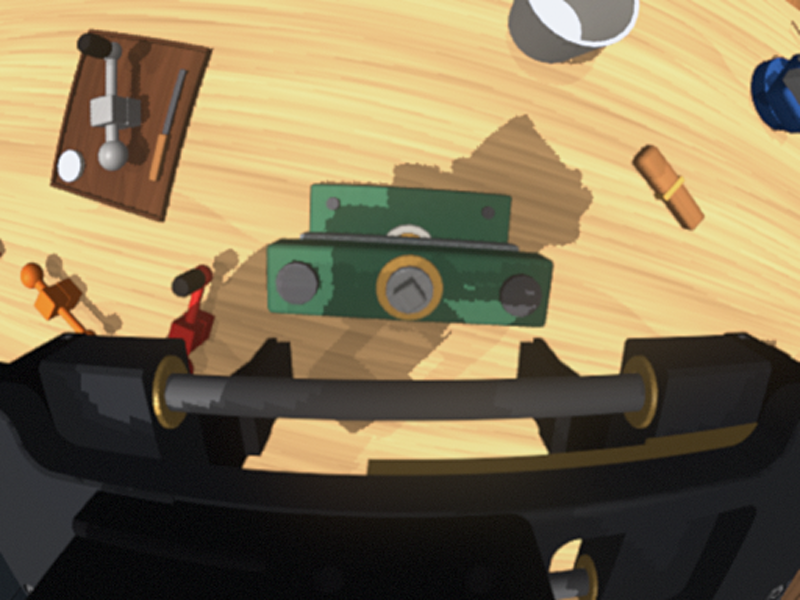

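View pics/crank1.png

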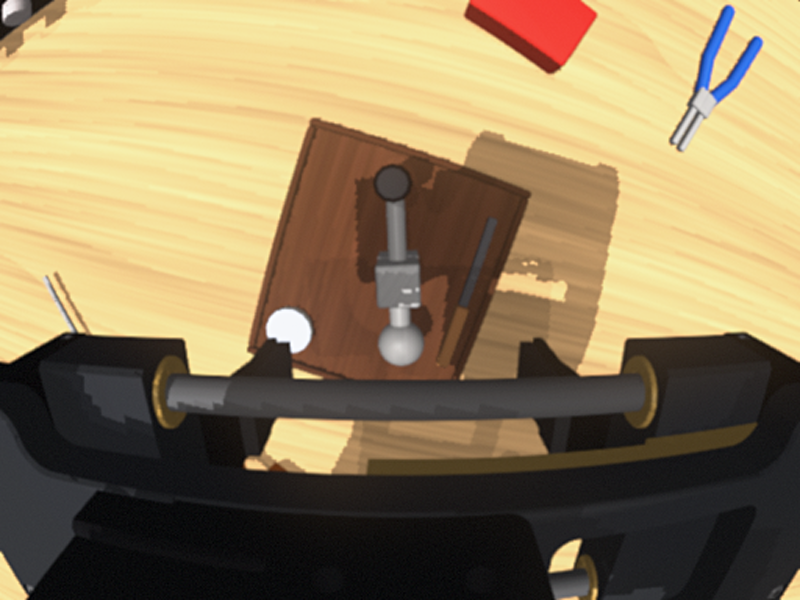

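The press view shows the screw end at (408,287) and the nuts at (297,283) and (519,294). The crank view shows the hub top at (399,287), the handle top at (392,183) and the ball at (402,345). I'll enlarge both.

```bash
python3 - <<'E'
import pickle,cv2,numpy as np
_,a=pickle.load(open("press.pkl","rb"));_,b=pickle.load(open("crank.pkl","rb"))
A=a[155:215,231:291]; B=b[100:240,215:295]   # 60x60 ; 140x80
A=np.clip(A.astype(float)*1.3,0,255).astype(np.uint8)
A=cv2.resize(A,(456,456),interpolation=cv2.INTER_CUBIC) #7.6x
B=cv2.resize(B,(320,560),interpolation=cv2.INTER_CUBIC) #4x
o=np.zeros((560,790,3),np.uint8);o[:456,:456]=A;o[:,465:785]=B
cv2.imwrite("pics/crop.png",o[:,:,::-1])
E
```

```text
(no output)
```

View pics/crop.png

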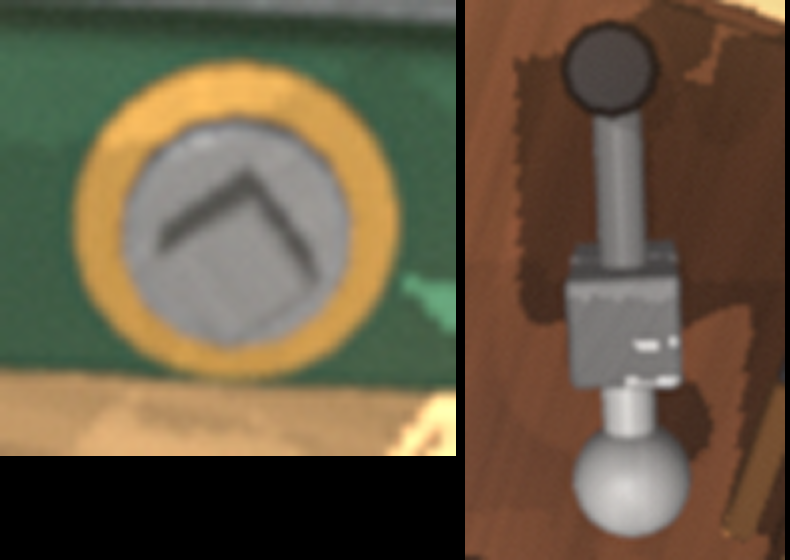

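```bash
cat > c.py <<'E'
from h import *
import pickle
from scipy.optimize import minimize
def proj(m,P):
    T=np.array(m["T"]); c=(np.atleast_2d(P)-T[:3,3])@T[:3,:3]
    r=np.arctan2(np.hypot(c[:,0],c[:,1]),c[:,2]); a=np.arctan2(c[:,1],c[:,0])
    return np.c_[m["cx"]+m["fx"]*r*np.cos(a),m["cy"]+m["fy"]*r*np.sin(a)]
m,im=pickle.load(open("crank.pkl","rb"))
cr=lambda x,y:((x-465)/4+215,y/4+100)
for n,(x,y),z in [("hub",(625,332),.062),("handle",(610,68),.0935),("ball",(631,480),.042)]: print(n,ray2(m,*cr(x,y),z,True).round(4))
for p in [(569,281),(680,277),(682,386),(571,387)]: print("  corner",ray2(m,*cr(*p),.062,True).round(4))
m,im=pickle.load(open("press.pkl","rb"))
pr=lambda x,y:(x/7.6+231,y/7.6+155)
c=ray2(m,*pr(237,232),.176,True);print("collar",c.round(4), "cam",np.array(m["T"])[:3,3].round(3))
for n,u,v in [("nutL",297,283),("nutR",519,294)]: print(n,ray2(m,u*.64,v*.64,.174,True).round(4))
A=cv2.resize(cv2.cvtColor(im[155:215,231:291],cv2.COLOR_RGB2GRAY),(456,456),interpolation=cv2.INTER_CUBIC)
disc=np.zeros_like(A);cv2.circle(disc,(237,232),100,1,-1)
D=(A<np.median(A[disc>0])*.8)&(disc>0); print("dark px",D.sum())
cam=np.array(m["T"])[:3,3]
def mask(x,y,yaw,zt):
    M=np.zeros_like(A)
    for k in range(4):
        n=np.array([np.cos(yaw+k*np.pi/2),np.sin(yaw+k*np.pi/2),0]); t=np.array([-n[1],n[0],0])
        o=np.array([x,y,0])+.007*n
        if n@(cam-o)<=0: continue
        q=np.array([o-.007*t+[0,0,.176],o+.007*t+[0,0,.176],o+.007*t+[0,0,zt],o-.007*t+[0,0,zt]])
        p=(proj(m,q)-[231,155])*7.6
        cv2.fillConvexPoly(M,p.round().astype(np.int32),1)
    return M>0
def cost(v):
    M=mask(v[0]/1e3+c[0],v[1]/1e3+c[1],v[2],.1935); return -(M&D).sum()/(M|D).sum()
best=min((minimize(cost,[0,0,y],method="Nelder-Mead",options=dict(initial_simplex=[[0,0,y],[1.5,0,y],[0,1.5,y],[0,0,y+.15]])) for y in np.arange(0,1.57,.2)),key=lambda r:r.fun)
print(best.x,best.fun,"yaw deg",np.degrees(best.x[2]))
def wire(I,yaw,x,y):
    for z,h in ((.176,.007),(.1935,.007),(.196,.0045)):
        q=np.array([[x,y,z]+h*np.sqrt(2)*np.array([np.cos(yaw+a),np.sin(yaw+a),0]) for a in np.pi/4+np.arange(4)*np.pi/2])
        cv2.polylines(I,[((proj(m,q)-[231,155])*7.6).round().astype(np.int32)],True,(255,0,0) if z<.18 else (0,0,255),1)
I=cv2.cvtColor(A,cv2.COLOR_GRAY2BGR);wire(I,best.x[2],c[0]+best.x[0]/1e3,c[1]+best.x[1]/1e3)
J=cv2.cvtColor((D*255).astype(np.uint8),cv2.COLOR_GRAY2BGR)[60:400,70:400]
o=np.zeros((456,790,3),np.uint8);o[:,:456]=I;o[:340,460:790]=J;cv2.imwrite("pics/fit.png",o)
E
python3 c.py
```

```text
hub [0.5756 0.134  0.062 ]
handle [0.6382 0.1517 0.0935]
ball [0.5308 0.122  0.042 ]
  corner [0.5849 0.1502 0.062 ]
  corner [0.5922 0.1241 0.062 ]
  corner [0.5655 0.117  0.062 ]
  corner [0.5588 0.1439 0.062 ]
collar [ 0.4961 -0.1917  0.176 ] cam [ 0.564 -0.172  0.456]
nutL [ 0.4833 -0.1213  0.174 ]
nutR [ 0.5094 -0.2606  0.174 ]
dark px 4839
[-1.10121286 -0.0107167   0.84852867] -0.8770896656534954 yaw deg 48.617111755152614
```

View pics/fit.png

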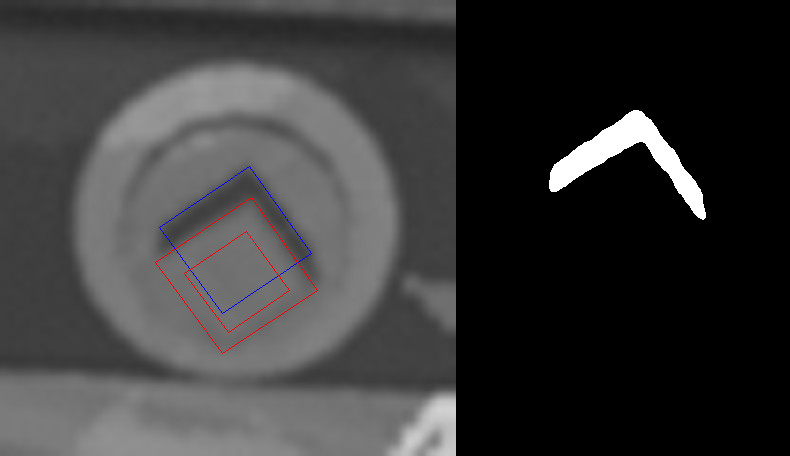

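The wireframe sits on the square's faces: apex at (249,167), yaw about 48.6°. The centre agrees with the middle of the nuts to 1 mm. The crank's spans of 65 mm and 46 mm also check. Next I grasp the hub.

```bash
cat > d.py <<'E'
from h import *
hub=np.array([.5756,.134]); yaw=.265; d=.044
command_gripper(.06)
env.goto([*hub,.13],down(yaw))
print(env.line_to([*hub,.006+d],max_speed=.1,max_force=8))
command_gripper(.02,35); s=read_state(); print(s["t"],s["tool_pos"],s["grip_width"],s["gripper_force"],s["force"])
env.line_to([*hub,.06+d],max_speed=.08)
print(avg()[0].round(2), read_state()["grip_width"])
sq=np.array([.4957,-.1915]); ys=.8485
env.goto([*sq,.196+.025+d],down(ys)); env.wait(.2)
s=read_state(); print(s["t"],s["tool_pos"],s["q"].round(2),avg()[0].round(2))
m=viewer.camera_model("wrist");im=viewer.capture("wrist")
cv2.imwrite("pics/over.png",cv2.resize(im[100:292,128:384,::-1],(800,600),interpolation=cv2.INTER_CUBIC))
E
python3 d.py
```

```text
False
6.625 [0.57554025 0.13436695 0.05018089] 0.027867765762763463 34.80274049565196 [-1.10548628  1.90539284  1.42622417]
[-0.17  0.14 -4.66  0.01  0.   -0.01] 0.02773756969281866
9.2083 [ 0.49585755 -0.19057765  0.26445646] [-0.58  0.37  1.64  0.    1.13  0.14] [-0.23  0.04 -4.44 -0.02 -0.03 -0.01]
```

View pics/over.png

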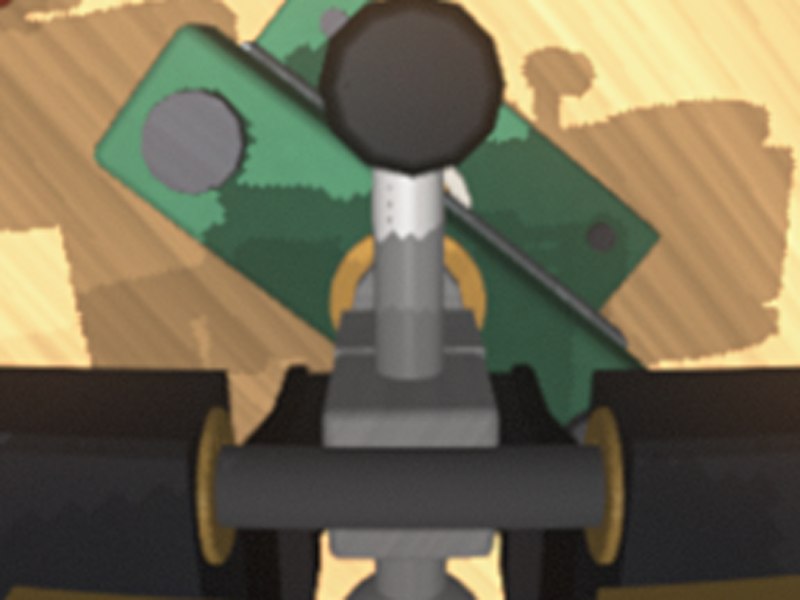

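The crank hangs straight, with the handle at (412,86) and the hub at (411,425). The collar is centred beneath it, so I'll descend gently under a force guard.

```bash
cat > e.py <<'E'
from h import *
d=.044; s=read_state(); p=s["tool_pos"]
m=viewer.camera_model("wrist")
h=ray2(m,128+412*.32,100+86*.32,p[2]-d+.0875,True)-p
Rt=R.from_quat(s["tcp_rot"]).as_matrix(); rel=Rt.T@h; print("handle in tool",rel.round(4),"exp x .065")
F0=avg()[0]; sq=np.array([.4957,-.1915])
z=.196+.004+d
env.line_to([*sq,z],max_speed=.05)
hit=env.line_to([*sq,.176+.012+d],max_speed=.02,max_force=5)
s=read_state();F=avg(5)[0]
print(hit,s["t"],s["tool_pos"],"origin z",s["tool_pos"][2]-d,(F-F0).round(2))
E
python3 e.py
```

```text
handle in tool [ 0.0649  0.0011 -0.0435] exp x .065
False 10.9083 [ 0.49575092 -0.19153875  0.23201644] origin z 0.18801643717590555 [-0.14  0.41 -0.21  0.02 -0.01 -0.  ]
```

```bash
cat > f.py <<'E'
from h import *
d=.044; F0=avg()[0]; sq=np.array([.4957,-.1915])
hit=env.line_to([*sq,.176+d-.003],max_speed=.015,max_force=4)
s=read_state();F=avg(5)[0]
print(hit,s["t"],s["tool_pos"],"origin z",s["tool_pos"][2]-d,(F-F0).round(2))
E
python3 f.py
```

```text
True 11.9167 [ 0.49558911 -0.19144275  0.22003758] origin z 0.17603757715660334 [-0.12  0.3  10.65 -0.02 -0.05  0.  ]
```

Home at 176.0 mm with a soft stop. Now I release it, take the handle and wind in small steps, reading the static push-back after each.

```bash
cat > wind.py <<'E'
from h import *
import json,sys
C=np.array([.4956,-.1915]); Y=.8485; r=.065; Z=.248
def at(a): return [C[0]+r*np.cos(a),C[1]+r*np.sin(a),Z]
def step(a,v=.05,n=8):
    """move handle to angle a, return (tangential push-back ccw, radial), minus bias F0"""
    if env.line_to(at(a),max_speed=v,max_force=25): print("FORCE STOP"); sys.exit()
    env.wait(.08); F=avg(n,.015)[0][:2]-F0
    t=np.array([-np.sin(a),np.cos(a)]); return F@t, F@np.array([np.cos(a),np.sin(a)])
def load():
    global F0; j=json.load(open("w.json")); F0=np.array(j["F0"]); return j
def save(**k): json.dump({**k,"F0":list(F0)},open("w.json","w"))
E
cat > g.py <<'E'
import wind; from wind import *
command_gripper(.06); 
p=read_state()["tool_pos"]; env.line_to([*p[:2],.305],max_speed=.12)
env.line_to([*at(Y)[:2],.305],max_speed=.12); command_gripper(.045)
env.line_to(at(Y),max_speed=.08,max_force=6)
wind.F0=avg(15)[0][:2]
command_gripper(.015,15); s=read_state(); print(s["t"],s["tool_pos"],s["grip_width"],(avg()[0][:2]-wind.F0).round(2))
a=Y
for i in range(6):
    a-=.15; print(round(Y-a,2),np.round(step(a),2))
save(a=a); print(read_state()["t"])
E
python3 g.py
```

```text
16.675 [ 0.53853056 -0.14270256  0.24798226] 0.021681689950570716 [-0.27  0.09]
0.15 [0.14 1.21]
0.3 [0.71 1.9 ]
0.45 [0.41 1.98]
0.6 [0.63 1.27]
0.75 [0.31 0.86]
0.9 [0.45 0.35]
20.1917
```

```bash
cat > g2.py <<'E'
import wind; from wind import *
a=load()["a"]; H=[]
while Y-a<5.6:
    a-=.15; t,q=step(a); H.append(t); print(round(Y-a,2),round(t,2),round(q,2))
    save(a=a)
    if t>1.5 or (len(H)>1 and min(H[-2:])>1.15): break
print(read_state()["t"])
E
python3 g2.py
```

```text
1.05 0.33 -0.48
1.2 1.04 -1.43
1.35 1.02 -2.45
1.5 0.69 -3.12
1.65 0.84 -4.04
1.8 0.97 -4.71
1.95 1.23 -5.11
2.1 1.06 -5.38
2.25 1.22 -5.1
2.4 1.01 -5.42
2.55 1.27 -5.34
2.7 0.65 -5.51
2.85 1.31 -5.46
3.0 0.9 -5.39
3.15 1.24 -4.7
3.3 1.67 -4.73
29.125
```

```bash
cat > g3.py <<'E'
import wind; from wind import *
a=load()["a"]
print(np.round(step(a,n=15),2))
for k in(.0005,.001): wind.r=.065-k; print(k,np.round(step(a,v=.02,n=15),2))
print(read_state()["t"])
E
python3 g3.py
```

```text
[ 1.7  -4.45]
0.0005 [ 2.93 -3.07]
0.001 [2.84 0.68]
30.875
```

```bash
python3 - <<'E'
from h import *
b=cv2.imread("pics/scene0.png")  # start picture, upscaled
im=viewer.capture("scene")[:,:,::-1]
y0,y1,x0,x1=150,214,176,246
A=cv2.resize(b,(512,384),interpolation=cv2.INTER_AREA)[y0:y1,x0:x1]; B=im[y0:y1,x0:x1]
o=np.hstack([cv2.resize(np.clip(i*1.6,0,255).astype(np.uint8),(395,361),interpolation=cv2.INTER_CUBIC) for i in(A,B)])
cv2.imwrite("pics/gap.png",o)
E
```

```text
(no output)
```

View pics/gap.png

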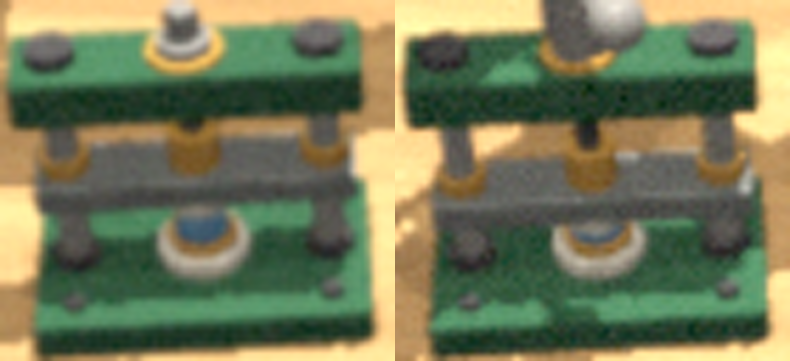

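The left crop is the start and the right is now. The platen's lower edge has gone from row 205 to 222 (about 12 mm). Blue enamel still shows from row 228 to 243, so roughly 7 mm of gap remains. The side forces came from a centre about 0.7 mm off, so I'll correct that and continue.

```bash
sed -i 's/^C=.*/C=np.array([.4961,-.1910]); Y=.8485; r=.065; Z=.248/' wind.py
cat > g4.py <<'E'
import wind; from wind import *
a=load()["a"]; lim=float(sys.argv[1]); thr=float(sys.argv[2]); st=float(sys.argv[3]); H=[]
while Y-a<lim-.01:
    a-=st; t,q=step(a); H.append(t); print(round(Y-a,2),round(t,2),round(q,2)); save(a=a)
    if t>thr+.6 or (len(H)>1 and min(H[-2:])>thr): break
print(read_state()["t"])
E
python3 g4.py 4.5 1.3 .15
```

```text
3.45 -0.1 2.43
3.6 0.85 4.3
3.75 1.44 4.9
3.9 1.1 5.18
4.05 1.09 4.82
4.2 1.4 4.35
4.35 1.67 3.69
34.8333
```

```bash
sed -i 's/^C=.*/C=np.array([.49585,-.19125]); Y=.8485; r=.065; Z=.248/' wind.py
python3 g4.py 4.8 1.6 .15
```

```text
4.5 1.39 3.38
4.65 1.17 3.03
4.8 1.85 2.77
36.5083
```

```bash
cat > look.py <<'E'
from h import *
import sys
ims=[viewer.capture("scene")[:,:,::-1].astype(float) for _ in range(4)]; im=np.mean(ims,0)
B=im[182:206,196:226]   # press centre, under platen
cv2.imwrite("pics/"+sys.argv[1],cv2.resize(np.clip(B*1.8,0,255).astype(np.uint8),(750,600),interpolation=cv2.INTER_CUBIC))
E
python3 look.py gap2.png
```

```text
(no output)
```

View pics/gap2.png

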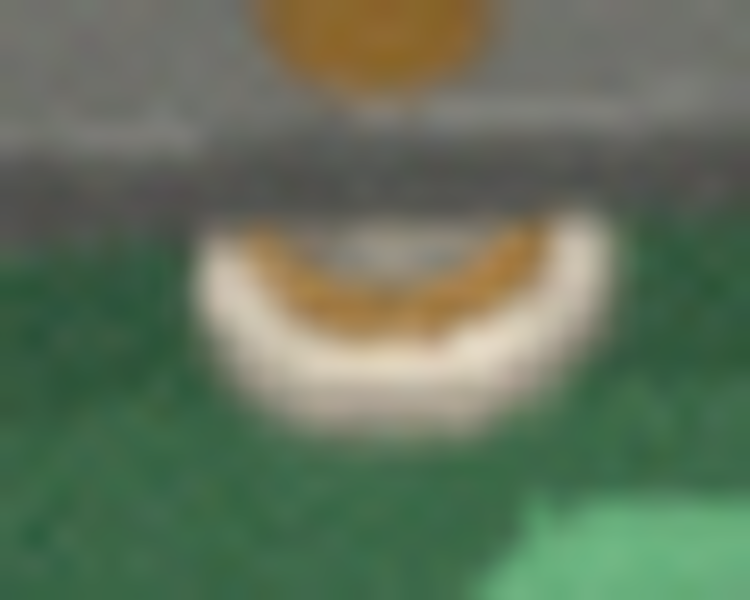

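The enamel no longer shows. The pad's lower edge is at row 276, where I'd expect it at contact (brass spans rows 290–345), so touch is within about 1.5 mm. I'll take finer steps with longer averages.

```bash
sed -i 's/n=8/n=16/' wind.py; python3 g4.py 4.96 9 .08
```

```text
4.88 2.69 2.25
4.96 2.97 2.09
37.9083
```

```bash
cat > g5.py <<'E'
import wind; from wind import *
a=load()["a"]
for b in (.05,.1,.05,0,): print(b,np.round(step(a+b,v=.02,n=16),2))
print(read_state()["t"])
E
python3 g5.py
```

```text
0.05 [-0.92  3.5 ]
0.1 [-0.66  3.52]
0.05 [1.21 3.85]
0 [2.27 4.3 ]
40.5417
```

```bash
sed -i 's/r=.065;/r=.0654;/' wind.py; python3 g4.py 5.12 9 .08
```

```text
5.04 3.29 3.26
5.12 3.37 3.2
41.7583
```

The tangential force has risen steadily since touch at about 4.7 rad. Less the 1.1 N drag measured within the play, the pad force is about 37 N. A final 0.03 rad, then I ease back to mid-play, release and take the hub.

```bash
cat > k.py <<'E'
import wind; from wind import *
a=load()["a"]-.03; print(np.round(step(a,v=.02),2))
print(np.round(step(a+.09,v=.03,n=5),2)); phi=a+.09+2*np.pi; print("crank yaw",phi)
command_gripper(.045); p=read_state()["tool_pos"]
env.line_to([*p[:2],.305],max_speed=.12)
sq=[.4957,-.1913]; d=.044
command_gripper(.06); env.goto([*sq,.305],down(phi)); 
print(env.line_to([*sq,.176+d],max_speed=.1,max_force=6))
F0_=avg()[0]; command_gripper(.02,30); s=read_state()
print(s["t"],s["tool_pos"],s["grip_width"],(avg()[0]-F0_).round(2))
print(env.line_to([*sq,.176+d+.008],max_speed=.03,max_force=15),(avg()[0]-F0_).round(2))
m=viewer.capture("wrist"); cv2.imwrite("pics/lift.png",cv2.resize(m[:,:,::-1],(800,600)))
E
python3 k.py
```

```text
[4.3  3.02]
[1.28 3.54]
crank yaw 2.071685307179587
False
47.8333 [ 0.49575279 -0.19126112  0.22001887] 0.027909351733774977 [ 0.01  0.25  0.03  0.04 -0.03 -0.01]
False [ 0.39  0.18 -4.13  0.04 -0.11 -0.01]
```

```bash
cat > l.py <<'E'
from h import *
d=.044; p=read_state()["tool_pos"]; hub=[.5756,.134]
env.line_to([*p[:2],.285],max_speed=.08)
env.goto([*hub,.15],down(.265)); env.wait(.2)
env.line_to([*hub,.006+d+.008],max_speed=.08)
F0=avg()[0]; hit=env.line_to([*hub,.006+d-.002],max_speed=.015,max_force=3)
s=read_state(); print(hit,s["t"],s["tool_pos"],(avg()[0]-F0).round(2))
command_gripper(.05); env.line_to([*hub,.16],max_speed=.1)
env.goto([.5,.05,.32],down(.265)); env.wait(.2); print(read_state()["t"])
im=viewer.capture("scene"); cv2.imwrite("pics/end.png",cv2.resize(im[110:280,150:376,::-1],(797,600),interpolation=cv2.INTER_CUBIC))
E
python3 l.py
```

```text
True 53.7917 [0.57552977 0.13396811 0.05003825] [-0.2  -0.13 10.24  0.    0.02  0.04]
56.9333
```

View pics/end.png

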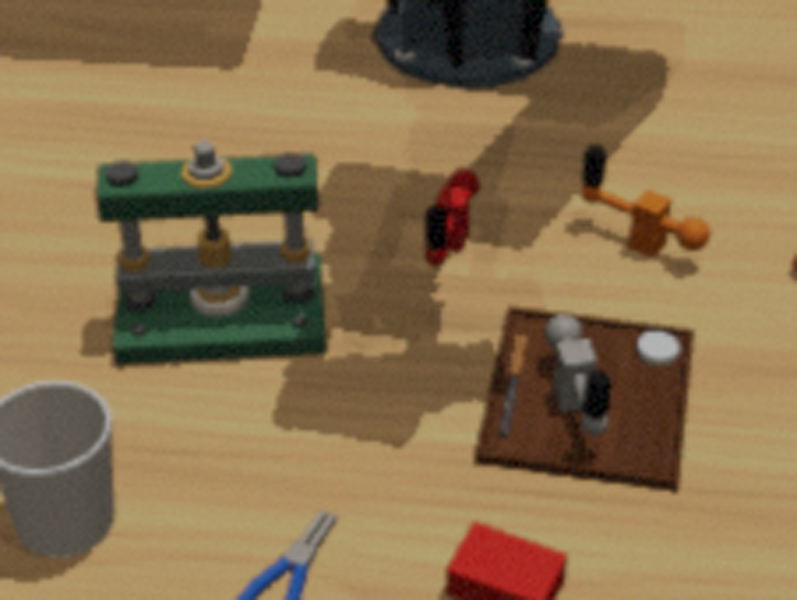

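The crank stands upright in the tray at (577,370), the press pad is down on the medallion at (218,297), and nothing else has moved.

```bash
python3 -c "
from rig import order
print(order.sign_off())"
```

```text
the job is handed in; nothing more can be done
None
```

The job is handed in at about 57 s: the crank was fitted softly, wound down, and set back upright in the tray, with the medallion held; the pad force is my estimate of about 40 N (the readings allow roughly 30–52 N), not a direct measurement.

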